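# Fit the charged battery pack under the sampling pump

## Task

The pump's battery is charged. Squeeze the two release tabs on the sides of the pack and keep them squeezed while you draw it straight back off the charger, then slide it nose first under the pump's low housing until it is fully home and, once let go, both tabs have sprung back out and latched it. Leave the other things on the bench where they are.

Things in the scene. Friction and masses are not known exactly. Their poses are not given: they have to be found in the camera images.
- pack: Light grey battery pack 170x54x52 mm, 0.4 kg, at first clipped in the charger. Origin: centre of its underside; +x to the nose, z up. x -85 to -25 mm: tail block 52 mm high with a black release tab on each side. x -25 to +85 mm: low tongue, 34 mm high, nose bevelled. Centre of mass about 30 mm behind the origin (at x = -30 mm).
- pack_hooks (a point): Point on the pack at (+35, 0, +18) mm: rear, blocking faces of the two latch hooks, one out of each side of the tongue, each joined to the tab of its side. Free, they reach 33 mm from the centre line; with the tabs squeezed 27.5 mm. Their ramped fronts run to x = +51 mm.
- tab_left_pad (a point): Centre of the ribbed face (30 mm long, 30 mm high) of the release tab on the pack's +y side: in the pack's frame (-55, +33, +29) mm. Grip both tabs at once from above, fingers closing along the pack's y: 66 mm over the free tabs, 55 mm with both squeezed in. The fingers have free room round the tail block down to the charger's floor.
- tab_right_pad (a point): The same on the pack's -y side, at (-55, -33, +29) mm.
- tab_left (a joint): How far the +y tab and its hook are squeezed in: 0 sprung out, 0.0055 m fully in. Spring: 1 N to start, 3.8 N fully in. A grip of 25 to 40 N holds both in and carries the pack.
- tab_right (a joint): The same for the -y tab.
- charger: Black charger, fixed to the bench, 220 mm long (x -95 to +125 mm), 108 mm wide. Origin on the bench top, under the pack's origin while the pack is clipped in; +x points from its open front to its hood, z up. Two catch posts (x +4 to +32 mm, 26 mm high above the floor, inner faces 59 mm apart, open above) stand behind the hooks and stop the pack until both tabs are squeezed in.
- charger_seat (a point): Where the pack's origin is while clipped in the charger: on the charger's floor, 20 mm above the bench, at the charger's origin; axes as the charger's, and the pack's match them.
- charger_hood (a point): Middle of the lower front edge of the charger's hood, in the charger's frame (+55, 0, +58) mm; the hood covers the last 30 mm of the nose with 4 mm of headroom; its top is 82 mm above the bench. Draw the pack straight back (charger's -x) by 40 mm or more before lifting it.
- pump: Portable sampling pump, fixed to the bench: light grey housing 132 mm wide with sloping panel to its front (-x), handle on top to 186 mm, round pump head on the +y side. x -75 to +143 mm, y -66 to +92 mm. Origin on the bench top, under the pack's origin when the pack is home; +x points into the bay, z up. The panel leans back from x = +5 mm at 62 mm height to x = +38 mm at 142 mm.
- pump_seat (a point): Where the pack's origin is when home in the pump: on the bay's floor plate, 8 mm above the bench, at the pump's origin; axes as the pump's, and the pack's match them. A rigid stop meets the nose 2 mm beyond; the hooks can spring out from 3 mm short of it.
- overhang_edge (a point): Middle of the lower front edge of the pump's housing, at (+5, 0, +46) mm in the pump's frame: 38 mm above the floor plate, so the tongue passes under with 4 mm of headroom. At home the tongue lies 80 mm under the housing and the tail block stays outside.
- bay_catches (a point): Point on the floor plate at (+25, 0, +8) mm in the pump's frame, midway between the catches. The bay's side walls narrow from 84 mm apart at x = +5 to 59 mm apart at x = +18 to +32 mm (the catches), then step out to 74 mm, where the hooks spring out. With unsqueezed tabs the ramped hooks also click past the catches when the pack is pushed in level.
- apron_edge (a point): Middle of the front upper edge of the pump's floor plate, at (-75, 0, +8) mm in the pump's frame; the plate is 8 mm thick, 100 mm wide here and lies open in front of the housing, so that the tongue can be set on it before it is slid in.
- bottle: Bystander: half-litre white sample bottle, 69x81x143 mm, standing between charger and pump. Origin under its centre.
- tester: Bystander: black hand tester, 35x200x30 mm, lying between and in front of charger and pump. Origin under its centre, long along its y.
- beaker: Bystander: clear plastic beaker, 70 mm wide, 102 mm high, at the left. Origin under its centre.
- comparator: Bystander: black comparator block with two cuvettes, 44x92x134 mm, at the right. Origin under its centre.
- timer: Bystander: round minute timer, 64 mm wide, 39 mm high, at the right. Origin under its centre.
- tape_roll: Bystander: brown tape roll, 66 mm wide, 25 mm high, at the right front. Origin under its centre.

How it is judged:
By the outcome, as a careful person would: the job done as asked, in the order asked, and still so for the second after the job is handed in, with the robot touching nothing.
It also fails if it takes over 51 s, if anything falls off the work surface, if the arm or the gripper's body presses on something with over 40 N, if the wrist force passes 120 N, or if a joint passes its speed limit or range.

## Robot

A 6-joint arm with a two-finger parallel gripper is mounted at the origin on a cart in front of the work surface, level with it; the furniture and walls round the work are solid. World frame = base frame: x ahead of the robot, y to its left, z up, the work surface at z = 0. Lengths are in m, angles in degrees, forces in N, time in s.
With the tool pointing down it reaches from about 0.4 to 0.825 m from the base axis. Payload 7 kg.
Tool frame: the origin (TCP) lies at the very end of the fingers, on their centre line; the grasp point (between the pads) lies 19 mm behind it; z points along the fingers, y is the line along which they close (so a half turn about z gives the same grasp; the last joint's range is limited). The gripper opens to 88 mm and grips with 3 to 60 N. Pads are 19 mm wide; open, the fingers measure 130 mm over their backs; the gripper's body (78 mm by 193 mm) begins 47 mm behind the grasp point.
Start: joints at [83.543, 20.546, 0.682, 0, -70.136, -16.507], TCP at [0.263, 0.621, 0.227] pointing down, gripper open.
Joint ranges: [-176.03, 176.03], [-82.01, 121.73], [-58.28, 71.71], [-173.87, 95.51], [-174.79, -0.11], [-173.66, 173.66]. Speed limits (degrees/s): [136.94, 136.94, 172.46, 180, 180, 180].

## Interface

Orientations are given as [roll, pitch, yaw] about the fixed x, y, z axes, in that order (R = Rz(yaw) Ry(pitch) Rx(roll)).
In Python, from plant import get_obs, snapshot, camera_params, close_job, boxes_of, cut_out, landmark_of gives the robot as it stands.
- The arm moves only by the shell command python3 -m inch 'ROWS' [OPENING]. ROWS is text: rows parted by semicolons, each of 6 numbers parted by spaces: the shift along the tool's x, y, z in units of 30 cm (1.0 is 30 cm), then the turn, a rotation vector about the tool's x, y, z in units of pi rad (1.0 is pi rad). A call has 1 to 10 rows; each row is the pose to reach, as a shift and turn from the pose commanded when the call began, along the tool's axes at that moment, turning the shorter way round; what a row does not reach only later rows make up. A row lasts 1/12 s, in which the tool goes at most 41.7 mm and 7.16 degrees, less where a joint would pass 70% of its speed; a pose out of reach is approached as far as the arm can. A call with a number of a shift or a turn outside -1 to 1 is refused whole. A call with a gripper value outside its range is refused whole. OPENING is the closure, from -1 (fully open) to 1 (shut), set as the call begins (- or left out, the last holds). The fingers move at their own pace and stop on an object; the grip force is fixed at half the most. Time passes only in rows, so rows that repeat a pose let the fingers close. It gives the time, the measured TCP pose, the force, the opening and the grip force at its end, in the units of the state.
- get_obs(): the state, without advancing time (a new reading comes with each control period).
- snapshot(name): name is "scene" or "side" or "wrist"; returns the picture (400x640x3 uint8, red, green, blue); there is no depth.
- camera_params(name): a dict with "mtx" (3x3 intrinsics, pixels), "rvec" (rotation vector, rad) and "tvec" (3), from world to camera coordinates, as OpenCV has them. Camera axes: x right, y down, z forward; pixel columns grow to the right and rows downward; lengths in m; the calibration is good to about 2 mm. A picture is of the moment at which its call begins: read the wrist's pose just before it. camera_params takes no time and is no camera call; for the wrist camera it gives the pose at the moment of the call.
- close_job(): hands the job in; it is judged then, once.
Trained networks look in the newest picture that a camera, given by its name, has taken for a name from the list of things; names that differ only in an ending like _2 or _b are one class to them, and where a whole thing is asked for, a point or a joint stands for the part that bears it (a point fixed in the world has none). Each returns a list of dicts, best first, with "p" (0 to 1); they miss things now and then, are a little off and sometimes report something else, mostly with a low value. They report only what shows in the picture. A call takes as long as a camera call.
- boxes_of(camera, thing): "rect" ([left, top, width, height] in pixels, round what is visible of it).
- cut_out(camera, thing): "pixels" (400x640 bool, what is visible of it) and "rect" ([left, top, width, height] in pixels, round what is visible of it).
- landmark_of(camera, thing): "uv" ([column, row] in pixels: a listed point, or the origin of a listed thing).
The state is a dict: "clock": time; "joint_pos": joint angles; "qvel": joint speeds; "tau": joint torques, N m; "tool_pos": TCP position; "orientation": TCP orientation; "force": force on the tool from outside, world axes, zero at the start; "moment": the same for the moment, N m; "opening": finger opening in m; "gripper_force": force on a finger pad.
Only numpy, scipy, OpenCV 4.12 (cv2) and the standard library are available. Lean on these libraries where they do the work, as an engineer would, in place of code of your own. Each camera call takes 0.05 s, during which the arm holds its last target. There are 200 camera calls.

## Working session

There is one attempt and no reset: what is moved stays moved. The work goes in short steps, Python scripts to look and compute and a shell command to move; the robot and the scene stay as the last step left them, time stands still between calls to the robot, and variables do not carry over. Pictures are saved under pics/ and viewed, at most 10 in all, crops included, and the job is handed in when it is done.

```bash
ls; mkdir -p pics; cat > h.py <<'E'
import numpy as np, cv2
from plant import *
def cam(n):
    p=camera_params(n); R=cv2.Rodrigues(np.array(p['rvec'],float))[0]; return np.array(p['mtx'],float),R,np.array(p['tvec'],float).ravel()
def ray(n,uv,c=None):
    K,R,t=c or cam(n); d=R.T@np.linalg.inv(K)@np.array([uv[0],uv[1],1.]); return -R.T@t,d
def at_z(n,uv,z,c=None):
    o,d=ray(n,uv,c); return o+d*(z-o[2])/d[2]
def proj(n,P,c=None):
    K,R,t=c or cam(n); q=K@(R@np.array(P,float)+t); return q[:2]/q[2]
E
python3 - <<'E'
from h import *
o=get_obs(); print({k:np.round(v,3).tolist() for k,v in o.items()})
hs={'charger_seat':.02,'charger_hood':.058,'pack_hooks':.038,'tab_left_pad':.049,'tab_right_pad':.049,'pump_seat':.008,'overhang_edge':.046,'bay_catches':.008,'apron_edge':.008,'pack':.02,'charger':0,'pump':0,'bottle':0,'tester':0}
for n in ['scene','side']:
    im=snapshot(n); cv2.imwrite(f'pics/{n}0.png',im[:,:,::-1]); c=cam(n); print(n,np.round(-c[1].T@c[2],3))
    for t,z in hs.items():
        for r in landmark_of(n,t)[:2]: print(n,t,round(r['p'],2),np.round(r['uv'],1),np.round(at_z(n,r['uv'],z,c),4))
E
```

```text
pics
{'clock': 0.0, 'joint_pos': [83.544, 20.591, 0.633, -0.022, -70.134, -16.505], 'qvel': [-0.049, -0.085, -0.059, 0.109, 0.056, -0.008], 'tau': [0.002, -58.272, 29.305, 6.997, 0.007, -0.0], 'tool_pos': [0.263, 0.621, 0.226], 'orientation': [179.905, -0.006, -22.969], 'force': [0.447, -0.558, 0.379], 'moment': [-0.016, -0.021, 0.025], 'gripper_force': 0.0, 'opening': 0.088}
scene [-0.632 -1.032  0.996]
scene charger_seat 0.88 [365.3 224. ] [ 0.5962 -0.2004  0.02  ]
scene charger_hood 0.86 [375.3 213.8] [ 0.6308 -0.2194  0.058 ]
scene pack_hooks 0.81 [370.6 216.4] [ 0.6302 -0.1995  0.038 ]
scene tab_right_pad 0.58 [364.2 230.6] [ 0.5218 -0.248   0.049 ]
scene overhang_edge 0.75 [285.3 182.2] [0.5969 0.2316 0.046 ]
scene overhang_edge 0.45 [365.4 224.8] [ 0.5593 -0.2261  0.046 ]
scene bay_catches 0.81 [292.4 182.3] [0.6668 0.2576 0.008 ]
scene apron_edge 0.71 [275.6 190.6] [0.5629 0.2592 0.008 ]
scene pack 0.78 [364.6 229.1] [ 0.5663 -0.2191  0.02  ]
scene pack 0.34 [274.2 191.5] [0.5388 0.2423 0.02  ]
scene charger 0.76 [367.  235.3] [ 0.5633 -0.234   0.    ]
scene charger 0.65 [365
[... 698 characters left out ...]
 0.008 ]
side overhang_edge 0.78 [287.  177.7] [0.6555 0.2525 0.046 ]
side overhang_edge 0.69 [387.9 210.4] [ 0.6168 -0.2072  0.046 ]
side bay_catches 0.63 [289.5 187. ] [0.648  0.2388 0.008 ]
side bay_catches 0.6 [387.4 211.3] [ 0.6599 -0.191   0.008 ]
side apron_edge 0.81 [274.8 195. ] [0.5713 0.2641 0.008 ]
side pack 0.95 [383.2 220.2] [ 0.5849 -0.202   0.02  ]
side charger 0.61 [384.8 221.8] [ 0.603  -0.2024  0.    ]
side charger 0.16 [388.9 214.1] [ 0.6556 -0.1992  0.    ]
side pump 0.73 [281.2 193.2] [0.6036 0.2534 0.    ]
side pump 0.35 [386.9 225.2] [ 0.5867 -0.2171  0.    ]
side bottle 0.76 [330.8 203.2] [0.626  0.0368 0.    ]
side tester 0.87 [323.8 229. ] [ 0.4652 -0.0122  0.    ]
```

```bash
python3 - <<'E'
from h import *
a=cv2.imread('pics/scene0.png')[130:280,200:440]
cv2.imwrite('pics/v1.png',cv2.resize(a,None,fx=3.3,fy=3.3,interpolation=cv2.INTER_CUBIC))
im=snapshot('wrist'); cv2.imwrite('pics/w0.png',im[:,:,::-1])
K,R,t=cam('wrist'); print(K,-R.T@t,R)
E
```

```text
[[325.96364678   0.         316.15872823]
 [  0.         325.96364678 204.21425464]
 [  0.           0.           1.        ]] [0.3251496  0.59452039 0.38520922] [[-3.91088474e-01 -9.20353081e-01  1.11330349e-04]
 [-8.90360722e-01  3.78374352e-01  2.53161281e-01]
 [-2.33039890e-01  9.89093350e-02 -9.67424081e-01]]
```

View pics/v1.png

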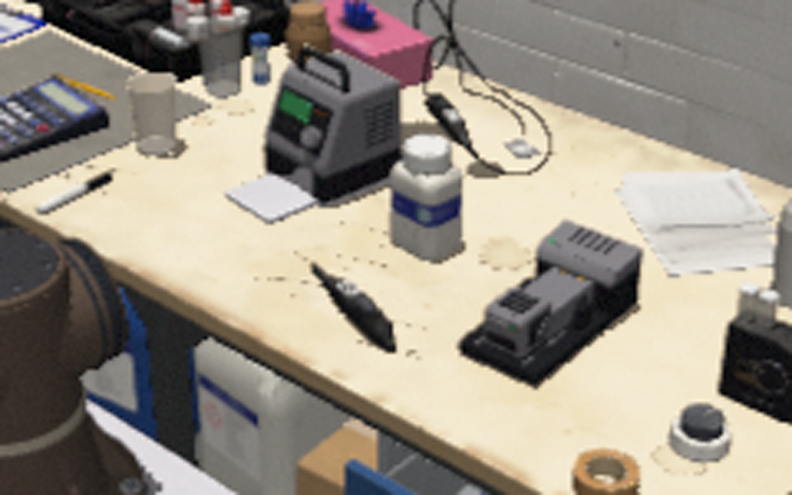

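View pics/w0.png

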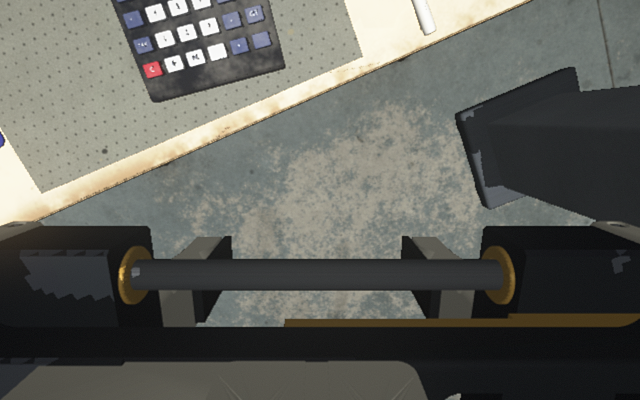

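```bash
python3 -m inch '1 0.878 -0.333 0 0 -0.128;1 0.878 -0.333 0 0 -0.128;1 0.878 -0.333 0 0 -0.128;1 0.878 -0.333 0 0 -0.128;1 0.878 -0.333 0 0 -0.128;1 0.878 -0.333 0 0 -0.128;1 0.878 -0.333 0 0 -0.128;1 0.878 -0.333 0 0 -0.128;1 0.878 -0.333 0 0 -0.128;1 0.878 -0.333 0 0 -0.128'
```

```text
clock: 2.38
tool_pos: [0.4373, 0.2597, 0.3277]
orientation: [-179.9, -0.1, 0.1]
force: [0.7, 1.3, 0.1]
opening: 0.0878
gripper_force: 0.0
```

```bash
python3 -m inch '0 0 0 0 0 0;0 0 0 0 0 0;0 0 0 0 0 0'; cat > look.py <<'E'
from h import *
import sys
def look(fn,hs):
    o=get_obs(); c=cam('wrist'); im=snapshot('wrist'); cv2.imwrite(fn,im[:,:,::-1]); np.savez(fn+'.npz',K=c[0],R=c[1],t=c[2])
    print(o['tool_pos'],o['orientation'],o['clock'])
    for t,z in hs.items():
        for r in landmark_of('wrist',t)[:2]: print(t,round(r['p'],2),np.round(r['uv'],1),np.round(at_z('wrist',r['uv'],z,c),4))
E
python3 - <<'E'
from look import *
look('pics/wp.png',{'pump_seat':.008,'overhang_edge':.046,'bay_catches':.008,'apron_edge':.008,'pump':0})
E
```

```text
clock: 2.63
tool_pos: [0.4368, 0.2617, 0.3264]
orientation: [-180.0, 0.0, 0.0]
force: [0.3, 0.6, 0.1]
opening: 0.0875
gripper_force: 0.0
[0.43681604 0.26172615 0.32644534] [-1.79974650e+02  6.49161857e-04  1.49573137e-02] 2.6333
pump_seat 0.65 [329.1  25.1] [0.624  0.2443 0.008 ]
overhang_edge 0.81 [326.4  13.6] [0.627 0.249 0.046]
bay_catches 0.72 [329.    6.1] [0.6465 0.2446 0.008 ]
apron_edge 0.96 [319.2  85. ] [0.5493 0.2573 0.008 ]
pump 0.91 [326.9  25.8] [0.6252 0.247  0.    ]
```

View pics/wp.png

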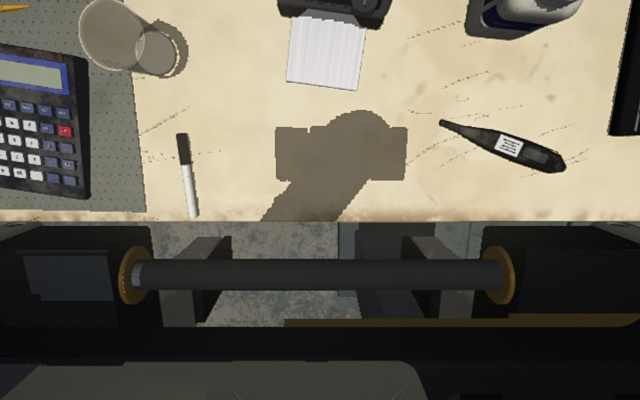

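```bash
python3 -m inch '0.333 0.05 0 0 0 0;0.333 0.05 0 0 0 0;0.333 0.05 0 0 0 0;0.333 0.05 0 0 0 0;0.333 0.05 0 0 0 0;0.333 0.05 0 0 0 0'; 
python3 - <<'E'
from look import *
look('pics/wp2.png',{'pump_seat':.008,'overhang_edge':.046,'bay_catches':.008,'apron_edge':.008,'pump':0})
E
```

```text
clock: 3.43
tool_pos: [0.5363, 0.2473, 0.326]
orientation: [180.0, 0.0, 0.1]
force: [0.2, -0.5, 0.0]
opening: 0.0876
gripper_force: 0.0
[0.53626621 0.24729338 0.32601392] [1.79968005e+02 4.55279807e-02 9.12866193e-02] 3.4333
pump_seat 0.72 [318.  103.3] [0.6243 0.2443 0.008 ]
overhang_edge 0.89 [320.3 100.1] [0.6266 0.2416 0.046 ]
bay_catches 0.9 [319.7  86.6] [0.6464 0.242  0.008 ]
apron_edge 0.79 [308.1 161.9] [0.5424 0.2586 0.008 ]
pump 0.97 [316.3 104. ] [0.6237 0.2467 0.    ]
pump 0.36 [315.9  94.5] [ 0.6366  0.2472 -0.    ]
```

View pics/wp2.png

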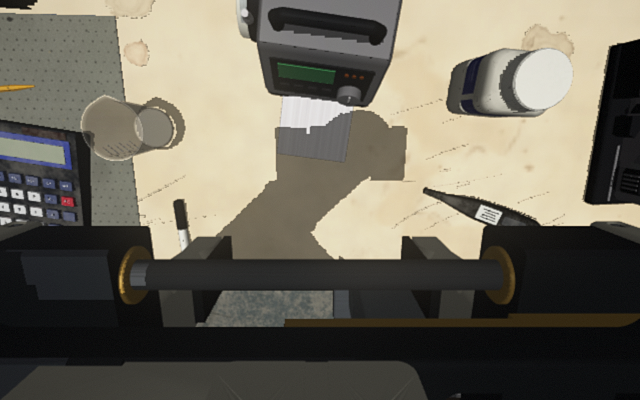

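```bash
cat > apron.py <<'E'
from h import *
im=cv2.imread('pics/wp.png').astype(int); d=np.load('pics/wp.png.npz'); c=(d['K'],d['R'],d['t'])
S=im.max(2)-im.min(2); M=np.zeros((400,640),np.uint8); M[24:105,275:380]=((S<22)&(im.min(2)>140))[24:105,275:380]
M=cv2.morphologyEx(M,cv2.MORPH_CLOSE,np.ones((3,3),np.uint8)); M=cv2.morphologyEx(M,cv2.MORPH_OPEN,np.ones((5,5),np.uint8))
ys,xs=np.nonzero(M); print(len(ys),xs.min(),xs.max(),ys.min(),ys.max())
W=lambda u,v:at_z('w',(u,v),.008,c)[:2]
F=np.array([W(x,ys[xs==x].max()+.5) for x in range(292,353)])
L=np.array([W(xs[ys==y].min()-.5,y) for y in range(35,76)]);Rr=np.array([W(xs[ys==y].max()+.5,y) for y in range(35,82)])
def fit(P):
    vx,vy,x,y=cv2.fitLine(P.astype(np.float32),cv2.DIST_HUBER,0,1e-4,1e-4).ravel(); s=np.sign(vx) if abs(vx)>abs(vy) else np.sign(vy); return np.array([vx,vy])*s,np.array([x,y])
for P in(F,L,Rr):
    v,p=fit(P); r=(P-p)@np.array([-v[1],v[0]]); print(np.degrees(np.arctan2(v[1],v[0])),p,'rms',r.std())
f,l,r=fit(F),fit(L),fit(Rr)
X=lambda a,b:a[1]+a[0]*np.linalg.solve(np.c_[a[0],-b[0]],b[1]-a[1])[0]
A,B=X(f,l),X(f,r); m=(A+B)/2; print('corners',A,B,'w',np.linalg.norm(A-B),'mid',m)
yaw=np.degrees(np.mean([np.arctan2(l[0][1],l[0][0]),np.arctan2(r[0][1],r[0][0]),np.arctan2(f[0][1],f[0][0])-np.pi/2])); y=np.radians(yaw)
print('yaw',yaw,'seat',m+.075*np.array([np.cos(y),np.sin(y)]))
E
python3 apron.py
```

```text
4561 286 365 24 89
82.52035 [0.5485359  0.25336555] rms 0.0003789574616487111
-7.7661757 [0.5849624  0.30051982] rms 0.00038410942431817553
-7.6056533 [0.5835759 0.2001694] rms 0.0004035157857953476
corners [0.5552587  0.30457085] [0.5422757  0.20568417] w 0.09973532 mid [0.5487672  0.25512752]
yaw -7.61716 seat [0.6231054  0.24518603]
```

```bash
python3 -m inch '-0.1 1 0 0 0 0;-0.1 1 0 0 0 0;-0.1 1 0 0 0 0;-0.1 1 0 0 0 0;-0.1 1 0 0 0 0;-0.1 1 0 0 0 0;-0.1 1 0 0 0 0;-0.1 1 0 0 0 0;-0.1 1 0 0 0 0;-0.1 1 0 0 0 0'; python3 -m inch '-0.1 0.4 0 0 0 0;-0.1 0.4 0 0 0 0;-0.1 0.4 0 0 0 0;-0.1 0.4 0 0 0 0;-0.1 0.4 0 0 0 0;-0.1 0.4 0 0 0 0'
python3 - <<'E'
from look import *
look('pics/wc.png',{'charger_seat':.02,'charger_hood':.058,'pack_hooks':.038,'tab_left_pad':.049,'tab_right_pad':.049,'pack':.02,'charger':0})
E
```

```text
clock: 4.57
tool_pos: [0.5069, -0.0535, 0.3268]
orientation: [-180.0, -0.0, -0.0]
force: [0.3, 0.4, 0.3]
opening: 0.0873
gripper_force: 0.0
clock: 5.07
tool_pos: [0.4776, -0.1722, 0.3264]
orientation: [-180.0, -0.0, 0.1]
force: [0.2, -0.6, -0.6]
opening: 0.0878
gripper_force: 0.0
[ 0.47763728 -0.17224185  0.32643604] [-1.79984732e+02 -1.01638479e-02  8.89295798e-02] 5.0667
charger_hood 0.79 [344.3  42.8] [ 0.6331 -0.2062  0.058 ]
pack_hooks 0.87 [345.4  59.5] [ 0.6179 -0.2096  0.038 ]
tab_left_pad 0.73 [317.5 137.7] [ 0.521  -0.1743  0.049 ]
tab_right_pad 0.6 [370.5 132.8] [ 0.5273 -0.2436  0.049 ]
pack 0.8 [343.7  90.2] [ 0.5824 -0.2097  0.02  ]
pack 0.46 [207.2 169.3] [ 0.4748 -0.0162  0.02  ]
```

View pics/wc.png

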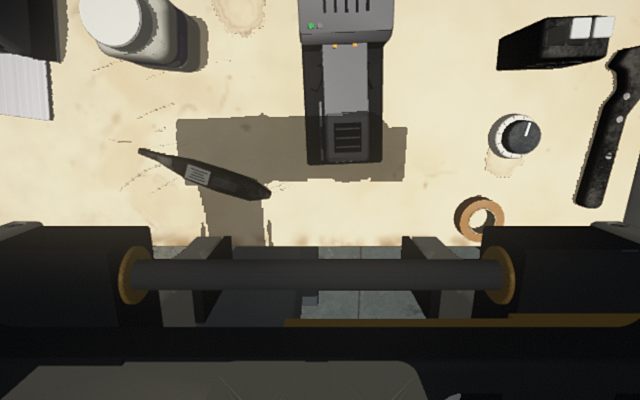

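```bash
python3 - <<'E'
import cv2
a=cv2.imread('pics/wc.png')[30:175,285:410]
a=cv2.convertScaleAbs(a,alpha=1.6,beta=20)
cv2.imwrite('pics/v2.png',cv2.resize(a,None,fx=4,fy=4,interpolation=cv2.INTER_NEAREST))
E
```

```text
(no output)
```

View pics/v2.png

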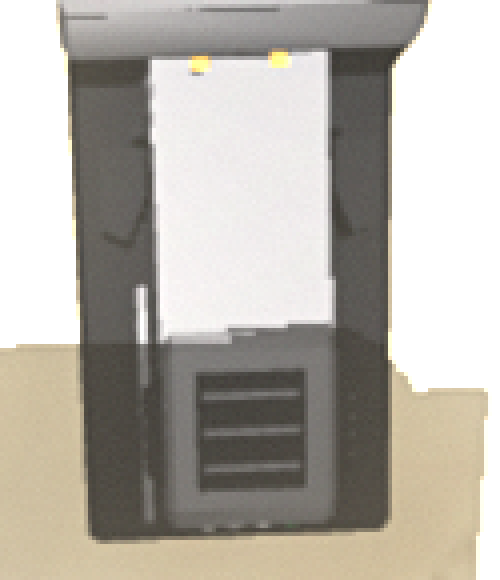

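```bash
cat > chg.py <<'E'
from h import *
im=cv2.imread('pics/wc.png').astype(int); d=np.load('pics/wc.png.npz'); c=(d['K'],d['R'],d['t'])
g=im.max(2); 
W=lambda u,v,z=.02:at_z('w',(u,v),z,c)[:2]
def edge(prof):  # subpixel strongest step
    e=np.abs(np.diff(prof.astype(float))); i=int(e.argmax()); s=slice(max(i-1,0),i+2); return (np.arange(len(e))[s]*e[s]).sum()/e[s].sum()+.5
rows=[y for y in range(52,158)]
L=np.array([W(295+edge(g[y,295:322]),y) for y in rows]); Rr=np.array([W(372+edge(g[y,372:392]),y) for y in rows])
F=np.array([W(x,154+edge(g[154:172,x])) for x in range(314,376)])
P0=np.array([W(318+edge(g[y,318:332]),y,.054) for y in range(50,108)]);P1=np.array([W(360+edge(g[y,360:374]),y,.054) for y in range(50,108)])
def fit(P):
    vx,vy,x,y=cv2.fitLine(P.astype(np.float32),cv2.DIST_HUBER,0,1e-4,1e-4).ravel(); s=np.sign(vx) if abs(vx)>abs(vy) else np.sign(vy); v=np.array([vx,vy])*s;p=np.array([x,y])
    print('ang',np.degrees(np.arctan2(v[1],v[0])),p,'rms',((P-p)@np.array([-v[1],v[0]])).std()); return v,p
f,l,r,a,b=fit(F),fit(L),fit(Rr),fit(P0),fit(P1)
X=lambda a,b:a[1]+a[0]*np.linalg.solve(np.c_[a[0],-b[0]],b[1]-a[1])[0]
A,B=X(f,l),X(f,r); m=(A+B)/2; print('corners',A,B,'w',np.linalg.norm(A-B),'mid',m)
y=np.mean([np.arctan2(q[0][1],q[0][0]) for q in(l,r)]+[np.arctan2(f[0][1],f[0][0])-np.pi/2]); ex=np.array([np.cos(y),np.sin(y)])
s=m+.095*ex; print('yaw',np.degrees(y),'seat',s)
n=np.array([-ex[1],ex[0]]); print('tongue edges off',(a[1]-s)@n,(b[1]-s)@n)
for q,z in([-.085,0,.072],.072),([-.025,.0,.072],.072),([.035,.033,.038],.038):
    w=s+ex*q[0]+n*q[1]; print(q,proj('w',[*w,z],c))
E
python3 chg.py
```

```text
ang 92.43035 [ 0.4832127 -0.2129639] rms 0.00016345350556356666
ang 2.30278 [ 0.5629802  -0.15578435] rms 0.0001592139674687477
ang 2.555647 [ 0.573139   -0.26231226] rms 0.0015553945374336582
ang 2.670358 [ 0.6024768  -0.18058835] rms 0.0009627448187882086
ang 3.553889 [ 0.59680307 -0.23553081] rms 0.00030424623082321236
corners [ 0.4809259  -0.15908398] [ 0.48547328 -0.26622513] w 0.107237615 mid [ 0.4831996  -0.21265456]
yaw 2.4295928 seat [ 0.5781142  -0.20862734]
tongue edges off 0.026981018 -0.027671533
[-0.085, 0, 0.072] [347.50874444 161.10579035]
[-0.025, 0.0, 0.072] [346.64467784 111.90143152]
[0.035, 0.033, 0.038] [317.50823214  64.7338431 ]
```

```bash
python3 -m inch '0.152 0.129 0.3 0 0 -0.013;0.152 0.129 0.755 0 0 -0.013;0.152 0.129 0.755 0 0 -0.013;0.152 0.129 0.755 0 0 -0.013;0.152 0.129 0.755 0 0 -0.013;0.152 0.129 0.755 0 0 -0.013;0.152 0.129 0.755 0 0 -0.013;0.152 0.129 0.755 0 0 -0.013;0.152 0.129 0.755 0 0 -0.013;0.152 0.129 0.755 0 0 -0.013'
python3 - <<'E'
from h import *
o=get_obs(); print(np.round(o['tool_pos'],4),np.round(o['orientation'],2),np.round(o['joint_pos'],1))
d=np.load('pics/wp2.png.npz'); c=(d['K'],d['R'],d['t'])
y=np.radians(-7.62)
for uv in[(275,28),(375,43),(330,10)]:
    for z in(.186,.155):
        p=at_z('w',uv,z,c)[:2]-[.6231,.2452]; print(uv,z,np.round([p@[np.cos(y),np.sin(y)],p@[-np.sin(y),np.cos(y)]],3))
E
```

```text
clock: 6.3
tool_pos: [0.5245, -0.2116, 0.1026]
orientation: [180.0, -0.2, 2.5]
force: [-0.2, 0.3, -0.6]
opening: 0.0876
gripper_force: 0.0
[ 0.5245 -0.2116  0.1026] [179.96  -0.23   2.45] [ -2.1  16.7 -22.8   0.  -50.3  94.6]
(275, 28) 0.186 [0.048 0.043]
(275, 28) 0.155 [0.055 0.047]
(375, 43) 0.186 [ 0.048 -0.042]
(375, 43) 0.155 [ 0.055 -0.046]
(330, 10) 0.186 [ 0.067 -0.001]
(330, 10) 0.155 [ 0.076 -0.001]
```

```bash
python3 -m inch '0 0 0.12 0 0 0;0 0 0.235 0 0 0;0 0 0.24 0 0 0;0 0 0.24 0 0 0;0 0 0.24 0 0 0'
python3 - <<'E'
from h import *
o=get_obs(); print(np.round(o['tool_pos'],4),np.round(o['orientation'],2),o['force'])
E
```

```text
clock: 6.72
tool_pos: [0.5245, -0.2119, 0.0304]
orientation: [180.0, -0.2, 2.5]
force: [0.3, 0.8, 0.2]
opening: 0.0876
gripper_force: 0.0
[ 0.5245 -0.2119  0.0304] [ 1.7995e+02 -1.5000e-01  2.4600e+00] [0.26128605 0.76062603 0.16454454]
```

```bash
python3 -m inch '-0.004 -0.0033 0 0 0 0;-0.004 -0.0033 0 0 0 0;-0.004 -0.0033 0 0 0 0;-0.004 -0.0033 0 0 0 0;-0.004 -0.0033 0 0 0 0;-0.004 -0.0033 0 0 0 0;-0.004 -0.0033 0 0 0 0;-0.004 -0.0033 0 0 0 0' 1
```

```text
clock: 7.38
tool_pos: [0.5221, -0.211, 0.0288]
orientation: [180.0, -0.0, 2.4]
force: [-1.0, -0.2, 7.5]
opening: 0.0541
gripper_force: 30.0
```

```bash
python3 -m inch '-0.02 0 0 0 0 0;-0.05 0 0 0 0 0;-0.08 0 0 0 0 0;-0.11 0 0 0 0 0;-0.14 0 0 0 0 0;-0.17 0 0 0 0 0;-0.2 0 0 0 0 0;-0.2 0 0 0 0 0;-0.2 0 0 0 0 0'
```

```text
clock: 8.13
tool_pos: [0.4608, -0.2134, 0.0287]
orientation: [180.0, -0.0, 2.4]
force: [-0.7, 1.3, 11.6]
opening: 0.0538
gripper_force: 30.0
```

```bash
python3 -m inch '0 0 -0.03 0 0 0;0 0 -0.1 0 0 0;0 0 -0.2 0 0 0;0 0 -0.3 0 0 0;0 0 -0.4 0 0 0;0 0 -0.5 0 0 0;0 0 -0.6 0 0 0;0 0 -0.633 0 0 0;0 0 -0.633 0 0 0;0 0 -0.633 0 0 0'; python3 - <<'E'
from h import *
o=get_obs(); print(np.round(o['tool_pos'],4),np.round(o['orientation'],2))
im=snapshot('wrist'); cv2.imwrite('pics/g.png',im[:,:,::-1])
E
```

```text
clock: 8.97
tool_pos: [0.4601, -0.2128, 0.2164]
orientation: [-179.9, 0.1, 2.4]
force: [-0.4, -0.2, -4.9]
opening: 0.0538
gripper_force: 30.0
[ 0.4601 -0.2128  0.2164] [-1.7992e+02  1.3000e-01  2.3700e+00]
```

View pics/g.png

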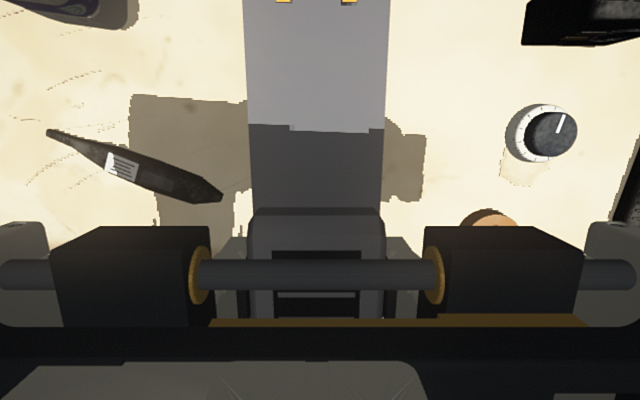

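```bash
cat > pitch.py <<'E'
from h import *
from scipy.optimize import least_squares
import sys
def edge(p):
    e=np.abs(np.diff(p.astype(float))); i=int(e.argmax()); s=slice(max(i-1,0),i+2); return (np.arange(len(e))[s]*e[s]).sum()/e[s].sum()+.5
def run(fn,c,tp,Rt):
    g=cv2.imread(fn).astype(int).max(2); K,R,t=c
    L=[];Q=[]
    for y in range(4,200,3):
        if 118<y<134: continue
        L.append((225+edge(g[y,225:262]),y));Q.append((370+edge(g[y,370:405]),y))
    L=np.array(L);Q=np.array(Q)
    # plane of tongue top in tool frame: origin at TCP; points (x, +-.027+y0+k x, z0 + m x)
    def pr(P): q=K@(R@(tp[:,None]+Rt@P)+t[:,None]); return q[:2]/q[2]
    def res(v):
        z0,m,y0,k=v; out=[]
        for E,s in((L,-1),(Q,1)):
            x=np.linspace(-.02,.15,60); P=np.array([x,s*.027+y0+k*x,z0+m*x]); q=pr(P); o=np.argsort(q[1]); out.append(np.interp(E[:,1],q[1][o],q[0][o])-E[:,0])
        return np.concatenate(out)
    r=least_squares(res,[-.024,0,0,0],loss='huber',f_scale=.5); z0,m,y0,k=r.x
    print('z0 %.4f droop deg %.2f y0 %.4f yaw-off %.2f rms %.2f'%(z0,np.degrees(np.arctan(m)),y0,np.degrees(np.arctan(k)),np.sqrt(np.mean(r.fun**2))), 'z at step x=.03: %.4f nose x=.14: %.4f'%(z0+.03*m,z0+.14*m))
from scipy.spatial.transform import Rotation as Ro
o=get_obs(); c=cam('wrist')
if len(sys.argv)>2: cv2.imwrite(sys.argv[1],snapshot('wrist')[:,:,::-1])
run(sys.argv[1],c,np.array(o['tool_pos']),Ro.from_euler('xyz',o['orientation'],degrees=True).as_matrix())
E
python3 pitch.py pics/g.png
```

```text
z0 -0.0261 droop deg 0.61 y0 0.0005 yaw-off -0.01 rms 1.87 z at step x=.03: -0.0258 nose x=.14: -0.0246
```

```bash
cat >> pitch.py <<'E'
g=cv2.imread(sys.argv[1]).astype(int).max(2); K,R,t=c; tp=np.array(o['tool_pos']); Rt=Ro.from_euler('xyz',o['orientation'],degrees=True).as_matrix()
for y in range(5,205,15): print(y,round(225+edge(g[y,225:262]),1),round(370+edge(g[y,370:405]),1))
for dr in(0,4,8):
    for x in(.03,.06,.085):
        P=np.array([[x,x],[-.027,.027],[-.025+np.tan(np.radians(dr))*x]*2]); q=K@(R@(tp[:,None]+Rt@P)+t[:,None]); print(dr,x,np.round(q[:2]/q[2],1).T.tolist())
E
python3 pitch.py pics/g.png
```

```text
z0 -0.0261 droop deg 0.61 y0 0.0005 yaw-off -0.01 rms 1.87 z at step x=.03: -0.0258 nose x=.14: -0.0246
5 242.0 389.9
20 242.7 389.1
35 243.5 388.2
50 244.3 387.6
65 244.9 386.8
80 245.8 386.1
95 246.6 385.2
110 247.2 384.5
125 247.8 396.7
140 248.7 383.3
155 249.4 382.4
170 250.3 381.8
185 251.0 381.0
200 252.0 388.9
0 0.03 [[251.4, 209.1], [378.4, 209.0]]
0 0.06 [[247.6, 137.3], [381.9, 137.1]]
0 0.085 [[244.1, 70.7], [385.2, 70.5]]
4 0.03 [[252.4, 207.8], [377.5, 207.7]]
4 0.06 [[249.7, 136.7], [379.9, 136.6]]
4 0.085 [[247.3, 72.8], [382.1, 72.6]]
8 0.03 [[253.3, 206.5], [376.6, 206.4]]
8 0.06 [[251.6, 136.2], [378.1, 136.1]]
8 0.085 [[250.2, 74.8], [379.3, 74.6]]
```

```bash
python3 -m inch '0.002 -0.06 0 0 0 0.005;0.006 -0.14 0 0 0 0.01;0.01 -0.24 0 0 0 0.016;0.012 -0.34 0 0 0 0.022;0.015 -0.45 0 0 0 0.03;0.018 -0.56 0 0 0 0.038;0.02 -0.67 0 0 0 0.045;0.022 -0.77 0 0 0 0.05;0.024 -0.85 0 0 0 0.0556;0.025 -0.9 0 0 0 0.0556' >/dev/null; python3 -m inch '0 0 0 0 0 0;0 0 0 0 0 0'; python3 - <<'E'
from h import *
from scipy.spatial.transform import Rotation as Ro
o=get_obs(); tp=np.array(o['tool_pos']); Rt=Ro.from_euler('xyz',o['orientation'],degrees=True).as_matrix()
print(np.round(o['orientation'],2),Rt.T@(np.array([.4546,.2677,.20])-tp)/.3)
E
```

```text
clock: 10.02
tool_pos: [0.4564, 0.0571, 0.2156]
orientation: [179.9, 0.2, -7.5]
force: [0.2, -1.0, -3.3]
opening: 0.0539
gripper_force: 30.0
[179.86   0.23  -7.49] [-0.09746193 -0.69541848  0.05058832]
```

```bash
python3 -m inch '-0.01 -0.06 0 0 0 0.001;-0.02 -0.14 0 0 0 0.001;-0.04 -0.24 0.01 0 0 0.001;-0.05 -0.34 0.02 0 0 0.001;-0.06 -0.45 0.03 0 0 0.001;-0.08 -0.56 0.04 0 0 0.001;-0.09 -0.65 0.05 0 0 0.001;-0.0975 -0.695 0.05 0 0 0.001;-0.0975 -0.695 0.05 0 0 0.001;-0.0975 -0.695 0.05 0 0 0.001' >/dev/null; python3 -m inch '0 0 0.05 0 0 0;0 0 0.15 0 0 0;0 0 0.25 0 0 0;0 0 0.35 0 0 0;0 0 0.43 0 0 0;0 0 0.48 0 0 0;0 0 0.5 0 0 0;0 0 0.5 0 0 0;0 0 0.5 0 0 0'; python3 - <<'E'
from h import *
from scipy.spatial.transform import Rotation as Ro
o=get_obs(); tp=np.array(o['tool_pos']); Rt=Ro.from_euler('xyz',o['orientation'],degrees=True).as_matrix()
print(np.round(tp,4),np.round(o['orientation'],2),Rt.T@(np.array([.4546,.2677,.018])-tp)/.3)
c=cam('wrist'); cv2.imwrite('pics/pre.png',snapshot('wrist')[:,:,::-1]); np.savez('pics/pre.png.npz',K=c[0],R=c[1],t=c[2])
E
```

```text
clock: 11.6
tool_pos: [0.4569, 0.2667, 0.0534]
orientation: [180.0, -0.0, -7.8]
force: [0.1, -0.1, -3.7]
opening: 0.0542
gripper_force: 30.0
[0.4569 0.2667 0.0534] [ 1.7999e+02 -1.0000e-02 -7.8100e+00] [-0.00802723 -0.00214249  0.11787467]
```

View pics/pre.png

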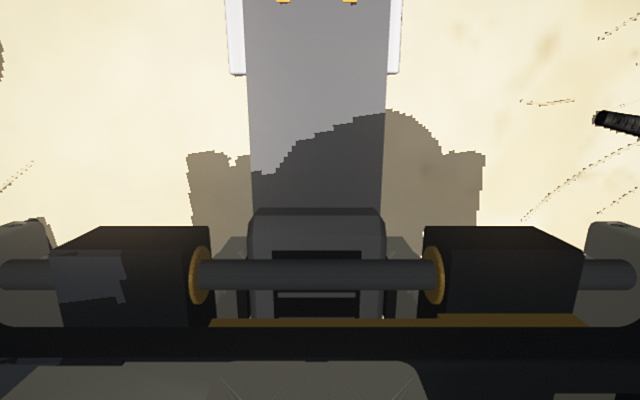

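```bash
python3 -m inch '0 -0.0025 0.04 0 0 -0.001;0 -0.0025 0.08 0 0 -0.001;0 -0.0025 0.11 0 0 -0.001;0 -0.0025 0.115 0 0 -0.001;0 -0.0025 0.115 0 0 -0.001;0 -0.0025 0.115 0 0 -0.001'; python3 - <<'E'
from h import *
from scipy.spatial.transform import Rotation as Ro
o=get_obs(); tp=np.array(o['tool_pos']); Rt=Ro.from_euler('xyz',o['orientation'],degrees=True).as_matrix()
print(np.round(tp,4),np.round(o['orientation'],2),Rt.T@(np.array([.5690,.2525,.018])-tp)/.3)
E
```

```text
clock: 12.15
tool_pos: [0.4569, 0.2685, 0.0191]
orientation: [-180.0, -0.0, -7.6]
force: [1.0, 0.2, -4.2]
opening: 0.0538
gripper_force: 30.0
[0.4569 0.2685 0.0191] [-1.7996e+02 -4.0000e-02 -7.5800e+00] [0.37730078 0.00348915 0.00390411]
```

```bash
python3 -m inch '0.03 0.001 0 0 0 0;0.07 0.001 0 0 0 0;0.11 0.001 0 0 0 0;0.14 0.001 0 0 0 0;0.17 0.001 0 0 0 0;0.19 0.001 0 0 0 0;0.2 0.001 0 0 0 0;0.2 0.001 0 0 0 0'; python3 -m inch '0.02 0 0 0 0 0;0.04 0 0 0 0 0;0.06 0 0 0 0 0;0.08 0 0 0 0 0;0.1 0 0 0 0 0;0.12 0 0 0 0 0;0.14 0 0 0 0 0;0.15 0 0 0 0 0;0.15 0 0 0 0 0'; python3 - <<'E'
from h import *
from scipy.spatial.transform import Rotation as Ro
o=get_obs(); tp=np.array(o['tool_pos']); Rt=Ro.from_euler('xyz',o['orientation'],degrees=True).as_matrix()
print(np.round(tp,4),np.round(o['orientation'],2),Rt.T@(np.array([.5690,.2525,.018])-tp)/.3,o['force'],o['moment'])
E
```

```text
clock: 12.82
tool_pos: [0.5166, 0.2595, 0.0181]
orientation: [180.0, 0.0, -7.6]
force: [-0.2, -0.9, -3.8]
opening: 0.0535
gripper_force: 30.0
clock: 13.57
tool_pos: [0.5613, 0.2538, 0.0182]
orientation: [-180.0, -0.0, -7.6]
force: [-0.5, 0.4, -3.7]
opening: 0.0539
gripper_force: 30.0
[0.5613 0.2538 0.0182] [-1.80e+02 -1.00e-02 -7.62e+00] [0.02595662 0.00089693 0.00082279] [-0.51785962  0.3643745  -3.72138848] [-0.00715128  0.07194071 -0.01837404]
```

```bash
python3 -m inch '0.01 0 0.003 0 0 0;0.02 0 0.003 0 0 0;0.026 0 0.003 0 0 0;0.026 0 0.003 0 0 0'; python3 -m inch '0.004 0 0 0 0 0;0.008 0 0 0 0 0;0.008 0 0 0 0 0'
```

```text
clock: 13.9
tool_pos: [0.5686, 0.2529, 0.0175]
orientation: [-180.0, -0.0, -7.6]
force: [0.4, 0.1, -3.2]
opening: 0.0538
gripper_force: 30.0
clock: 14.15
tool_pos: [0.5698, 0.2524, 0.0172]
orientation: [180.0, 0.1, -7.6]
force: [-4.4, 1.7, -3.8]
opening: 0.0536
gripper_force: 30.0
```

```bash
python3 -m inch '0.004 0 0 0 0 0;0.006 0 0 0 0 0;0.006 0 0 0 0 0'
```

```text
clock: 14.4
tool_pos: [0.5698, 0.2522, 0.017]
orientation: [179.9, 0.2, -7.6]
force: [-12.4, 3.7, 0.6]
opening: 0.0543
gripper_force: 30.0
```

```bash
python3 -m inch '-0.004 0 0.002 0 0 0;-0.008 0 0.003 0 0 0;-0.008 0 0.003 0 0 0'; python3 -m inch '0 0 0 0 0 0;0 0 0 0 0 0;0 0 0 0 0 0;0 0 0 0 0 0;0 0 0 0 0 0;0 0 0 0 0 0' -1
```

```text
clock: 14.65
tool_pos: [0.5699, 0.2525, 0.0169]
orientation: [180.0, 0.0, -7.6]
force: [-4.1, -1.6, 1.3]
opening: 0.0541
gripper_force: 30.0
clock: 15.15
tool_pos: [0.5707, 0.2529, 0.0168]
orientation: [-180.0, -0.0, -7.6]
force: [-0.0, 0.1, 0.2]
opening: 0.0857
gripper_force: 0.0
```

```bash
python3 -m inch '0 0 -0.05 0 0 0;0 0 -0.15 0 0 0;0 0 -0.25 0 0 0;0 0 -0.3 0 0 0;-0.1 0 -0.4 0 0 0;-0.2 0 -0.5 0 0 0;-0.3 0 -0.6 0 0 0;-0.35 0 -0.7 0 0 0;-0.35 0 -0.7 0 0 0;-0.35 0 -0.7 0 0 0'; python3 - <<'E'
from look import *
look('pics/end.png',{'tab_left_pad':.037,'tab_right_pad':.037,'pack':.008,'overhang_edge':.046})
im=cv2.imread('pics/end.png')[0:230,200:440]; cv2.imwrite('pics/v3.png',cv2.resize(cv2.convertScaleAbs(im,alpha=1.3,beta=15),None,fx=2.6,fy=2.6,interpolation=cv2.INTER_NEAREST))
K=cam('wrist'); y=np.radians(-7.62); ex=np.array([np.cos(y),np.sin(y)]); n=np.array([-ex[1],ex[0]])
for q in[(-.085,0,.052),(-.085,.027,.052),(-.04,.033,.044),(-.04,-.033,.044),(-.04,.0275,.044),(-.04,-.0275,.044)]:
    print(q,proj('w',[*(np.array([.6231,.2452])+ex*q[0]+n*q[1]),q[2]+.008],K))
E
```

```text
clock: 15.98
tool_pos: [0.4662, 0.2678, 0.2295]
orientation: [-179.7, -0.2, -7.5]
force: [0.4, 0.1, -0.9]
opening: 0.0875
gripper_force: 0.0
[0.46624772 0.26775833 0.22953572] [-179.71027632   -0.20231371   -7.50107645] 15.9833
tab_left_pad 0.48 [284.7  80.1] [0.5756 0.2859 0.037 ]
tab_right_pad 0.73 [347.3  76.3] [0.5708 0.2226 0.037 ]
pack 0.58 [320.9  25.1] [0.6281 0.2419 0.008 ]
overhang_edge 0.82 [321.2  12.3] [0.6293 0.2418 0.046 ]
(-0.085, 0, 0.052) [314.96288937 111.94504717]
(-0.085, 0.027, 0.052) [286.71300215 111.98060464]
(-0.04, 0.033, 0.044) [279.93021617  62.63645759]
(-0.04, -0.033, 0.044) [349.81082329  62.56203932]
(-0.04, 0.0275, 0.044) [285.75506485  62.63025451]
(-0.04, -0.0275, 0.044) [343.98890379  62.56823929]
```

View pics/v3.png

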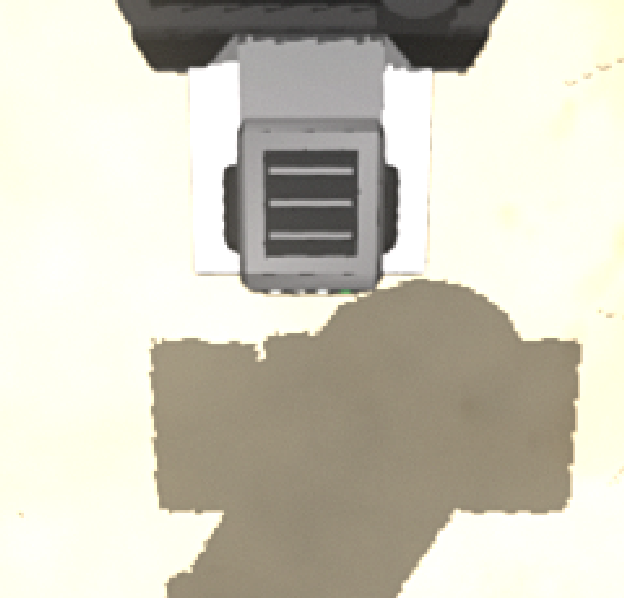

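```bash
python3 -c "
from plant import *
print(close_job())"
```

```text
the job is handed in; nothing more can be done
None
```

The job is handed in: the pack came off the charger with both tabs held in and went into the pump until its nose met the stop. The last picture shows it at the home position with both tabs sprung back out. I did not pull on it to test the latch. The arm finished clear at about 16 s, with nothing else on the bench moved that I could see.

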